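# Strip the lock rail and kit the matching latch bar

### The job

Pull every old lock cassette up off the clip rail, against its sprung roller catch, and put them all in the blue returns tote, on its floor and not stacked. From the three new brass latch bars pick the one as long as the worn copper bar in the white kit tray and lay it flat in the empty half of that tray, beside the worn bar, which stays where it is. Keep the other two new bars out of the tray, and leave the mug and the red can alone.

Things in the scene. Friction and masses are not known exactly. Their poses are not given: they have to be found in the camera images.
- rail: Fixed clip rail, aluminium base 105 (x) x 320 (y) x 20 mm. Origin: at table height under the fin, a 7 mm thick steel plate along y at x = 0, from z = 20 to 46 mm, which the cassettes straddle. Stations at y = -112.5, -37.5, +37.5, +112.5 mm hold cassette_0 to cassette_3 in that order; one may be empty. 45 mm of lift clears the fin.
- rail_catch (a point): Middle of the row of four orange sprung rollers (16 mm dia., one behind each station on the rail's +x side, axes at z = 42 mm). Each bears on a cassette's rear rib; pulling the cassette straight up with 12 to 20 N drives it aside to +x, and after 20 mm of lift it is passed. Black blocks behind the rollers (rail x = 55 to 69 mm) reach z = 48 mm.
- tote: Blue open returns tote, fixed, outer 200 (its x) x 220 (its y) x 50 mm high, walls and floor 5 mm. Origin: centre of its underside. It may stand on the robot's left or right.
- kit_tray: White shallow kit tray, fixed, outer 180 (its x) x 150 (its y) x 15 mm high, walls and floor 5 mm. Origin: centre of its underside. The worn latch bar lies in its +x half, lengthwise along the tray's y; the -x half is empty. It stands on the other side from the tote.
- cassette_0: Old lock cassette of rail station 0 (may be absent): grey block 44 (x) x 50 (y) x 90 (z) mm, 0.2 to 0.4 kg, origin at its centre, 65 mm above the table when on the rail, axes as the rail's. White label on top, lock face at -x. Slot 9 mm wide, 30 mm deep along y in its underside. A rib on the +x face, 33 mm below the origin, sticks out 6 mm. On the rail grip it across x, in its top 40 mm.
- cassette_1: Old lock cassette of rail station 1 (may be absent): grey block 44 (x) x 50 (y) x 90 (z) mm, 0.2 to 0.4 kg, origin at its centre, 65 mm above the table when on the rail, axes as the rail's. White label on top, lock face at -x. Slot 9 mm wide, 30 mm deep along y in its underside. A rib on the +x face, 33 mm below the origin, sticks out 6 mm. On the rail grip it across x, in its top 40 mm.
- cassette_2: Old lock cassette of rail station 2 (may be absent): grey block 44 (x) x 50 (y) x 90 (z) mm, 0.2 to 0.4 kg, origin at its centre, 65 mm above the table when on the rail, axes as the rail's. White label on top, lock face at -x. Slot 9 mm wide, 30 mm deep along y in its underside. A rib on the +x face, 33 mm below the origin, sticks out 6 mm. On the rail grip it across x, in its top 40 mm.
- cassette_3: Old lock cassette of rail station 3 (may be absent): grey block 44 (x) x 50 (y) x 90 (z) mm, 0.2 to 0.4 kg, origin at its centre, 65 mm above the table when on the rail, axes as the rail's. White label on top, lock face at -x. Slot 9 mm wide, 30 mm deep along y in its underside. A rib on the +x face, 33 mm below the origin, sticks out 6 mm. On the rail grip it across x, in its top 40 mm.
- bar_a: New brass-coloured latch bar, 70 mm long (y) x 24 mm (x) x 20 mm (z), 0.16 kg, origin at its centre. It lies loose on the bench among the other two new bars, which look alike but for length (70, 95 and 120 mm).
- bar_b: New brass-coloured latch bar, 95 mm long (y) x 24 mm (x) x 20 mm (z), 0.16 kg, origin at its centre. It lies loose on the bench among the other two new bars, which look alike but for length (70, 95 and 120 mm).
- bar_c: New brass-coloured latch bar, 120 mm long (y) x 24 mm (x) x 20 mm (z), 0.16 kg, origin at its centre. It lies loose on the bench among the other two new bars, which look alike but for length (70, 95 and 120 mm).
- worn_a: Worn copper-coloured latch bar, 70 mm long (y) x 24 mm (x) x 20 mm (z), origin at its centre, lying in the kit tray. Just one of worn_a, worn_b and worn_c is present.
- worn_b: Worn copper-coloured latch bar, 95 mm long (y) x 24 mm (x) x 20 mm (z), origin at its centre, lying in the kit tray. Just one of worn_a, worn_b and worn_c is present.
- worn_c: Worn copper-coloured latch bar, 120 mm long (y) x 24 mm (x) x 20 mm (z), origin at its centre, lying in the kit tray. Just one of worn_a, worn_b and worn_c is present.
- mug: White mug, 80 mm wide, 90 mm high, origin under its base; a bystander.
- oil_can: Red can, 52 mm in diameter, 150 mm high, origin under its base; a bystander.
There are look-alikes about, which are no part of the job. Leave any green or pink look-alike of the bar_c alone.

How it is judged:
By the outcome, as a careful person would: the job done as asked, in the order asked, and still so for the second after the job is handed in, with the robot touching nothing.
Of cassette_0, cassette_1, cassette_2, cassette_3 only 3 to 4 are there at a start; the rules pass over those that are not, and their reading is None.
Of worn_a, worn_b, worn_c only 1 to 1 are there at a start; the rules pass over those that are not, and their reading is None.
At some moment in a run one of bar_a, bar_b, bar_c may be knocked a few centimetres aside while the robot is not near it.
Once in a run the grip may slacken for a moment while it holds something.
It also fails if it takes over 210 s, if anything falls off the work surface, if the arm or the gripper's body presses on something with over 40 N, if the wrist force passes 120 N, or if a joint passes its speed limit or range.

### The arm

A 7-joint arm with a two-finger parallel gripper is mounted at the origin on the work surface. World frame = base frame: x ahead of the robot, y to its left, z up, the work surface at z = 0. Lengths are in m, angles in degrees, forces in N, time in s.
With the tool pointing down it reaches from about 0.425 to 0.875 m from the base axis. Payload 4.7 kg.
Tool frame: the origin (TCP) lies on the mounting face of the last link; the fingertips stand 182 mm ahead of it and the grasp point (between the pads) lies 164 mm ahead of it; z points along the fingers, y is the line along which they close (so a half turn about z gives the same grasp; the last joint's range is limited). The gripper opens to 87 mm and grips with 3 to 60 N. Pads are 19 mm wide; open, the fingers measure 117 mm over their backs; the gripper's body (75 mm by 190 mm) begins 51 mm behind the grasp point.
Start: joints at [71.052, 18.392, -4.016, 83.108, 1.295, 78.541, -3.26], TCP at [0.22, -0.612, 0.405] pointing down, gripper open.
Joint ranges: [-163.93, 163.93], [-17.29, 119.83], [-79.2, 71.16], [3.27, 140.29], [-89.18, 269.18], [5.43, 117.66], [-154.24, 154.24]. Speed limits (degrees/s): [147.25, 147.25, 180, 180, 180, 180, 180].

### API

Orientations are given as [roll, pitch, yaw] about the fixed x, y, z axes, in that order (R = Rz(yaw) Ry(pitch) Rx(roll)).
In Python, from cell import env gives the robot as it stands.
- The arm moves only by the tool servo_tool, never from a script. Its argument "plan" is a list of rows, each an object with "xyz": the shift along the tool's x, y, z in cm, a list of three; "twist": the turn, a rotation vector about the tool's x, y, z in degrees, a list of three; "jaw": the closure, from 0 (fully open) to 1 (shut). In form: [{"xyz": [x, y, z], "twist": [wx, wy, wz], "jaw": jaw}, ...]. A call has 1 to 10 rows; each row is the pose to reach, as a shift and turn from the pose commanded when the call began, along the tool's axes at that moment; what a row does not reach only later rows make up. A row lasts 1/12 s, in which the tool goes at most 41.7 mm and 7.16 degrees, less where a joint would pass 70% of its speed; a pose out of reach is approached as far as the arm can. A call with a gripper value outside its range is refused whole. The fingers move at their own pace and stop on an object; "newtons" is the grip in N (left out, the last holds). Time passes only in rows, so rows that repeat a pose let the fingers close. It gives the time, the measured TCP pose, the force, the opening and the grip force at its end, in the units of the state.
- env.get_obs(): the state, without advancing time (a new reading comes with each control period).
- env.read_camera(name): name is "side" or "top" or "wrist"; returns a dict with "img" (420x560x3 uint8, red, green, blue), "camera_matrix" (3x3 intrinsics, pixels), "R" (3x3) and "t" (3): a world point X has camera coordinates R X + t. Camera axes: x right, y down, z forward; pixel columns grow to the right and rows downward; lengths in m; the calibration is good to about 2 mm. A picture is of the moment at which its call begins. There is no depth.
- env.sign_off(): hands the job in; it is judged then, once.
The state is a dict: "time_s": time; "qpos": joint angles; "joint_velocities": joint speeds; "effort": joint torques, N m; "tool_pos": TCP position; "tool_rot": TCP orientation; "force": force on the tool from outside, world axes, zero at the start; "wrist_torque": the same for the moment, N m; "grip_width": finger opening in m; "grasp_force": force on a finger pad.
Only numpy, scipy, OpenCV 4.12 (cv2) and the standard library are available. Lean on these libraries where they do the work, as an engineer would, in place of code of your own. Each camera call takes 0.05 s, during which the arm holds its last target. There are 200 camera calls.

## Working session

There is one attempt and no reset: what is moved stays moved. The work goes in short steps, Python scripts to look and compute and a tool call to move; the robot and the scene stay as the last step left them, time stands still between calls to the robot, and variables do not carry over. Pictures are saved under pics/ and viewed, at most 14 in all, crops included, and the job is handed in when it is done.

Besides the shell and the picture viewer there is one more tool, called after "Emit:" by a JSON object that holds its "api" and its "payload", one argument or row to a line. servo_tool: Moves the arm, as the interface text tells. Its arguments: {"type":"object","properties":{"plan":{"type":"array","items":{"type":"object","properties":{"xyz":{"type":"array","items":{"type":"number"}},"twist":{"type":"array","items":{"type":"number"}},"jaw":{"type":"number"}}}},"newtons":{"type":"number"}},"required":["plan"]}

```bash
ls; mkdir -p pics; python3 - <<'E'
from cell import env
import cv2,numpy as np
o=env.get_obs();print(o)
for n in ["top","side"]:
    c=env.read_camera(n);cv2.imwrite(f"pics/{n}0.png",c["img"][:,:,::-1]);print(n,c["camera_matrix"].tolist(),c["R"].tolist(),c["t"].tolist())
E
```

```text
pics
{'time_s': 0.0, 'qpos': array([71.04982286, 18.43937505, -4.01539106, 83.1743275 ,  1.29426569,
       78.54105587, -3.26211686]), 'joint_velocities': array([ 0.01250355,  0.05746334, -0.02305241,  0.02124426,  0.12273938,
        0.01197372, -0.0526321 ]), 'effort': array([ 2.78947664e-04, -4.91289496e+01, -4.03695619e-01, -3.12525773e+01,
       -6.38461090e-02,  4.36897378e-02,  1.69724290e-04]), 'tool_pos': array([ 0.21963295, -0.61155273,  0.40366262]), 'tool_rot': array([-1.79890443e+02,  5.07428292e-03,  1.97575222e+01]), 'force': array([-0.19967976, -1.04840196, -0.97978061]), 'wrist_torque': array([-0.0159394 , -0.0317175 , -0.00453426]), 'grasp_force': 0.0, 'grip_width': 0.08693093293064356}
top [[475.0774413186399, 0.0, 287.5328389180973], [0.0, 475.0774413186399, 206.8514073437521], [0.0, 0.0, 1.0]] [[0.009808520974768713, -0.9999485043801924, -0.0026041321210843052], [-0.9964533270250705, -0.009556512553868005, -0.08360287153247561], [0.08357367992948128, 0.0034149166350445005, -0.9964957492972163]] [-0.05483114331386448, 0.48165632329203056, 1.2067861515305058]
side [[480.8847755359236, 0.0, 275.4515314804514], [0.0, 480.8847755359236, 205.12065120342933], [0.0, 0.0, 1.0]] [[-0.9983799358534937, -0.056532043609867064, 0.006452265529692126], [-0.04261141725243993, 0.6677108561952247, -0.7432001612209043], [0.03770637618377073, -0.7422710694647419, -0.6690380322752633]] [0.4569339221388655, 0.11471753628276782, 1.2148082428912166]
```

View pics/top0.png

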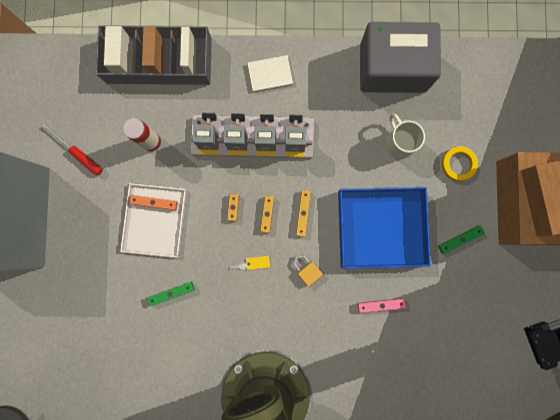

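View pics/side0.png

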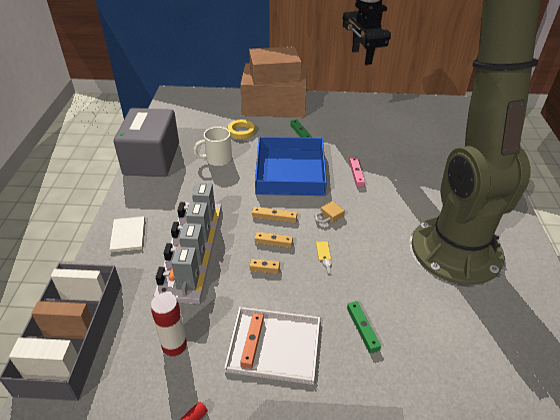

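Top view: tote is at about (384,228) on the robot's right and the tray at (153,221) on its left. Four cassettes stand at about (204..296,135). The brass bars are at (233,207), (267,214) and (303,213), and the worn bar is at (153,202). The can is close to station 3, at (143,135). Now to measure these.

```bash
cat > h.py <<'E'
from cell import env
import cv2,numpy as np
def cam(n,save=None):
    c=env.read_camera(n)
    if save: cv2.imwrite(f"pics/{save}.png",c["img"][:,:,::-1])
    c["hsv"]=cv2.cvtColor(c["img"],cv2.COLOR_RGB2HSV); return c
def ray(c,px,z):
    px=np.atleast_2d(np.asarray(px,float)); R=c["R"];t=c["t"]
    d=np.c_[px,np.ones(len(px))]@np.linalg.inv(c["camera_matrix"]).T@R
    o=-R.T@t
    return (o+d*((z-o[2])/d[:,2])[:,None])[:,:2]
def blobs(c,lo,hi,z,amin,roi=None,amax=1e9):
    m=cv2.inRange(c["hsv"],np.array(lo),np.array(hi))
    if roi: k=np.zeros_like(m);a,b,e,f=roi;k[b:f,a:e]=255;m&=k
    out=[]
    for q in cv2.findContours(m,cv2.RETR_EXTERNAL,cv2.CHAIN_APPROX_NONE)[0]:
        A=cv2.contourArea(q)
        if A<amin or A>amax: continue
        w=ray(c,q[:,0],z)*1000
        r=cv2.minAreaRect(w.astype(np.float32))
        e=cv2.boxPoints(r);s=[e[1]-e[0],e[2]-e[1]];l=max(s,key=np.linalg.norm)
        ang=np.degrees(np.arctan2(l[1],l[0]))%180
        out.append((np.round(q[:,0].mean(0)),np.round(r[0],1),np.round(sorted(r[1]),1),round(float(ang),1),A))
    return out
E
python3 - <<'E'
from h import *
c=cam("top")
def show(n,b):
    print(n)
    for x in b: print("  ",*x)
show("tote rim",blobs(c,(100,120,30),(125,255,255),.05,2000))
show("worn",blobs(c,(3,120,120),(13,255,255),.025,100,(115,180,190,260)))
show("brass",blobs(c,(14,100,100),(24,255,255),.02,100,(215,180,325,250)))
show("tray",blobs(c,(0,0,190),(179,60,255),.015,1500,(110,170,195,270)))
show("labels",blobs(c,(0,0,180),(179,60,255),.110,20,(190,110,315,145)))
show("can",blobs(c,(0,120,60),(6,255,255),.15,50,(115,100,170,160)))
show("yellow rail",blobs(c,(20,100,100),(32,255,255),.02,20,(185,140,320,165)))
cv2.imwrite("pics/crop0.png",cv2.resize(c["img"][100:270,105:325,::-1],None,fx=3.5,fy=3.5,interpolation=2))
E
```

```text
tote rim
   [384. 228.] [ 430.9 -292.1] [198.9 224. ] 92.0 6892.5
worn
   [153. 202.] [490.1 296.7] [ 22.6 122.5] 82.6 358.5
brass
   [267. 214.] [463.7   3.1] [24.6 95.6] 173.1 308.0
   [233. 207.] [479.9  91.2] [25.8 70.1] 175.9 235.5
   [303. 213.] [467.2 -90.2] [ 24.2 120.6] 173.4 387.0
tray
   [148. 220.] [441.7 299.1] [147.8 169.4] 174.8 2496.0
labels
   [296. 135.] [649.5 -68.1] [ 9.9 26.7] 90.5 44.0
   [264. 134.] [651.3   7.1] [ 9.9 26.7] 90.5 44.0
   [234. 133.] [651.8  82.3] [12.3 26.8] 90.5 50.0
   [202. 133.] [652.4 157.5] [ 9.9 26.8] 90.5 44.0
   [249. 130.] [657.2  43.6] [17.  27.1] 0.9 33.0
   [310. 128.] [663.4 -98.3] [24.3 56.8] 0.4 102.5
   [278. 124.] [677.2 -23.5] [36.6 55.9] 147.4 74.5
   [251. 118.] [690.6  38.1] [ 9.9 34.1] 90.5 28.0
   [223. 117.] [691.2 107.4] [ 7.4 31.6] 90.5 21.5
can
   [142. 134.] [639.4 291.5] [29.  48.7] 146.8 107.0
yellow rail
   [295. 154.] [620.8 -67. ] [13.5 50.1] 87.1 79.5
   [266. 153.] [621.2   7.4] [13.2 47. ] 90.5 73.0
   [237. 152.] [623.2  83.1] [13.2 47.1] 90.5 77.0
   [208. 152.] [625.1 157.5] [13.2 49.7] 90.5 76.0
```

View pics/crop0.png

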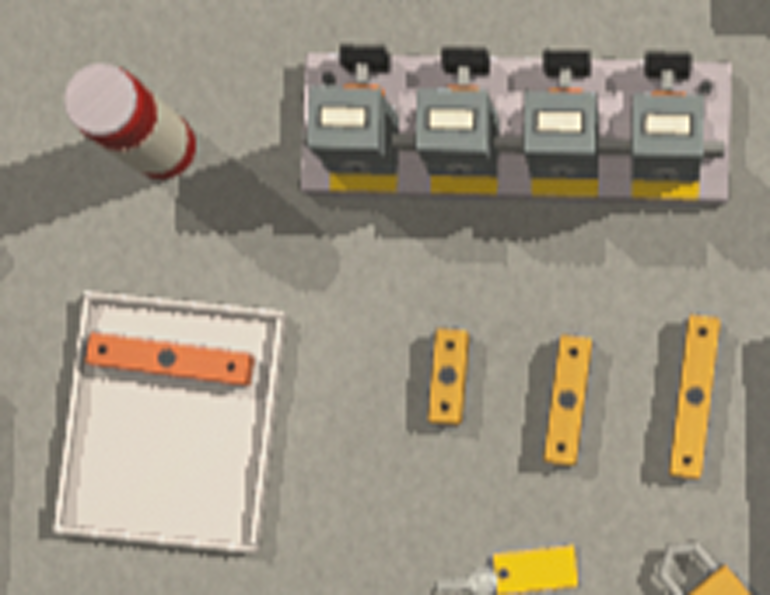

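The worn bar is 120 mm long, which matches bar_c at (0.467,-0.090). All sizes agree with the task text. Starting with station 0.

Emit:
{"api": "servo_tool", "payload": {
  "plan": [
    {"xyz": [3.45, -2.15, 0], "twist": [0, 0, -6.9], "jaw": 0},
    {"xyz": [6.9, -4.3, 0], "twist": [0, 0, -13.8], "jaw": 0},
    {"xyz": [10.35, -6.45, 0], "twist": [0, 0, -20.7], "jaw": 0},
    {"xyz": [13.8, -8.6, 0], "twist": [0, 0, -27.6], "jaw": 0},
    {"xyz": [17.25, -10.75, 0], "twist": [0, 0, -34.5], "jaw": 0},
    {"xyz": [20.7, -12.9, 0], "twist": [0, 0, -41.4], "jaw": 0},
    {"xyz": [24.15, -15.05, 0], "twist": [0, 0, -48.3], "jaw": 0},
    {"xyz": [27.6, -17.2, 0], "twist": [0, 0, -55.2], "jaw": 0},
    {"xyz": [31.05, -19.35, 0], "twist": [0, 0, -62.1], "jaw": 0},
    {"xyz": [34.5, -21.5, 0], "twist": [0, 0, -69], "jaw": 0}
  ],
  "newtons": 45
}}

```text
time_s: 0.98
tool_pos: [0.4724, -0.291, 0.4047]
tool_rot: [-180.0, 0.0, 89.1]
force: [0.6, 0.4, 0.1]
grip_width: 0.0869
grasp_force: 0.0
```

Emit:
{"api": "servo_tool", "payload": {
  "plan": [
    {"xyz": [3, 2.4, 0], "twist": [0, 0, 0], "jaw": 0},
    {"xyz": [6, 4.8, 0], "twist": [0, 0, 0], "jaw": 0},
    {"xyz": [9, 7.2, 0], "twist": [0, 0, 0], "jaw": 0},
    {"xyz": [12, 9.6, 0], "twist": [0, 0, 0], "jaw": 0},
    {"xyz": [15, 12, 0], "twist": [0, 0, 0], "jaw": 0},
    {"xyz": [18, 14.4, 0], "twist": [0, 0, 0], "jaw": 0},
    {"xyz": [20.5, 16.4, 0], "twist": [0, 0, 0], "jaw": 0},
    {"xyz": [22.2, 17.7, 0], "twist": [0, 0, 0], "jaw": 0},
    {"xyz": [22.2, 17.7, 0], "twist": [0, 0, 0], "jaw": 0}
  ]
}}

```text
time_s: 1.73
tool_pos: [0.6552, -0.0685, 0.4039]
tool_rot: [180.0, -0.3, 89.2]
force: [0.2, 1.3, 0.4]
grip_width: 0.087
grasp_force: 0.0
```

```bash
python3 - <<'E'
from h import *
print(env.get_obs()["tool_pos"])
c=cam("wrist","w1")
for b in blobs(c,(0,0,180),(179,60,255),.110,60): print(*b)
c=cam("top")
# tray corners
p=np.array([(85,291),(285,314),(255,551),(55,532)])/3.5+[105,100]
w=ray(c,p-.5,.015)*1000;print(w.round(1).tolist(),w.mean(0), np.linalg.norm(w-np.roll(w,1,0),axis=1))
E
```

```text
[ 0.65524084 -0.06847288  0.40391574]
[208. 316.] [ 575.5 -193.7] [15.8 20.2] 45.9 108.0
[296. 309.] [ 670.7 -183.4] [ 7.3 20.5] 179.2 81.0
[312. 296.] [ 684.1 -172.9] [28.8 68.3] 179.2 997.5
[220. 303.] [ 586.1 -179. ] [43.5 43.7] 89.2 645.0
[514. 216.] [883.7 -83.6] [11.7 29.7] 100.9 264.0
[240. 205.] [614.9 -69.4] [11.6 24.1] 107.6 67.5
[273. 206.] [647.8 -70.2] [11.8 30.2] 89.1 359.0
[ 43. 202.] [423.4 -63.5] [25.5 28.5] 126.0 227.5
[307. 179.] [679.8 -45.4] [11.4 12.8] 90.7 62.5
[517. 186.] [880.3 -52.8] [ 6.6 28.9] 100.9 122.0
[272. 126.] [648.9   4.9] [12.  29.8] 89.1 441.0
[317.  52.] [689.7  66.8] [11.2 11.9] 90.7 98.5
[272.  33.] [650.1  80.5] [11.7 30.3] 88.4 492.5
[256. 129.] [632.5  -9.7] [230.  492.7] 179.2 86190.5
[[541.9, 364.3], [526.1, 214.8], [350.6, 232.0], [363.1, 379.6]] [445.44350154 297.64939188] [179.52644138 150.34333007 176.33626263 148.17342276]
```

View pics/w1.png

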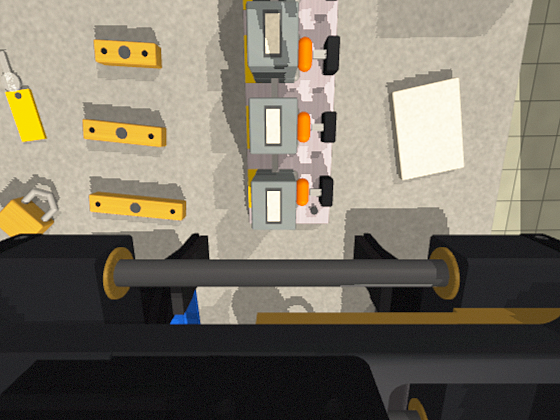

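The wrist view shows the station 0 label at (273,206), which gives (0.648,-0.070) and agrees with the top view within 2 mm. Descending and gripping.

Emit:
{"api": "servo_tool", "payload": {
  "plan": [
    {"xyz": [-0.05, -0.6, 4], "twist": [0, 0, 0], "jaw": 0},
    {"xyz": [-0.05, -0.65, 8], "twist": [0, 0, 0], "jaw": 0},
    {"xyz": [-0.05, -0.65, 12], "twist": [0, 0, 0], "jaw": 0},
    {"xyz": [-0.05, -0.65, 15.2], "twist": [0, 0, 0], "jaw": 0},
    {"xyz": [-0.05, -0.65, 15.2], "twist": [0, 0, 0], "jaw": 0},
    {"xyz": [-0.05, -0.65, 15.2], "twist": [0, 0, 0], "jaw": 0}
  ]
}}

```text
time_s: 2.33
tool_pos: [0.6458, -0.0771, 0.2514]
tool_rot: [-179.8, 0.0, 88.6]
force: [1.0, -0.1, 0.4]
grip_width: 0.0872
grasp_force: 0.0
```

Emit:
{"api": "servo_tool", "payload": {
  "plan": [
    {"xyz": [0, 0, 0], "twist": [0, 0, 0], "jaw": 0.3},
    {"xyz": [0, 0, 0], "twist": [0, 0, 0], "jaw": 0.4},
    {"xyz": [0, 0, 0], "twist": [0, 0, 0], "jaw": 0.6},
    {"xyz": [0, 0, 0], "twist": [0, 0, 0], "jaw": 0.8},
    {"xyz": [0, 0, 0], "twist": [0, 0, 0], "jaw": 1},
    {"xyz": [0, 0, 0], "twist": [0, 0, 0], "jaw": 1}
  ]
}}

```text
time_s: 2.83
tool_pos: [0.6472, -0.075, 0.2535]
tool_rot: [179.9, 0.0, 88.8]
force: [-0.3, 0.2, 0.6]
grip_width: 0.055
grasp_force: 0.0
```

Emit:
{"api": "servo_tool", "payload": {
  "plan": [
    {"xyz": [0, 0, 0], "twist": [0, 0, 0], "jaw": 1},
    {"xyz": [0, 0, 0], "twist": [0, 0, 0], "jaw": 1},
    {"xyz": [0, 0, 0], "twist": [0, 0, 0], "jaw": 1},
    {"xyz": [0, 0, 0], "twist": [0, 0, 0], "jaw": 1},
    {"xyz": [0, 0, 0], "twist": [0, 0, 0], "jaw": 1}
  ]
}}

```text
time_s: 3.25
tool_pos: [0.6471, -0.0751, 0.2529]
tool_rot: [180.0, 0.0, 88.8]
force: [0.9, -0.6, 1.0]
grip_width: 0.0438
grasp_force: 45.0
```

```bash
python3 - <<'E'
from h import *
for i in range(3):
    c=cam("wrist");o=env.get_obs();print(o["tool_pos"],o["force"],o["grip_width"],o["grasp_force"])
E
```

```text
[ 0.64712205 -0.07510106  0.25291589] [0.32941134 0.04016001 1.44312364] 0.04392531892185449 44.96979729272425
[ 0.64712324 -0.07509147  0.25291336] [ 0.79794456 -0.10020557  1.31558317] 0.04365627479790833 44.969516698038206
[ 0.64712425 -0.07510169  0.2529232 ] [ 1.73196401 -0.51758519  1.12627943] 0.043924038047413724 44.96954944333993
```

Emit:
{"api": "servo_tool", "payload": {
  "plan": [
    {"xyz": [0, 0, -0.7], "twist": [0, 0, 0], "jaw": 1},
    {"xyz": [0, 0, -1.4], "twist": [0, 0, 0], "jaw": 1},
    {"xyz": [0, 0, -2.1], "twist": [0, 0, 0], "jaw": 1},
    {"xyz": [0, 0, -2.8], "twist": [0, 0, 0], "jaw": 1},
    {"xyz": [0, 0, -4.0], "twist": [0, 0, 0], "jaw": 1},
    {"xyz": [0, 0, -6], "twist": [0, 0, 0], "jaw": 1},
    {"xyz": [0, 0, -8.5], "twist": [0, 0, 0], "jaw": 1},
    {"xyz": [0, 0, -11], "twist": [0, 0, 0], "jaw": 1},
    {"xyz": [0, 0, -12], "twist": [0, 0, 0], "jaw": 1},
    {"xyz": [0, 0, -12], "twist": [0, 0, 0], "jaw": 1}
  ]
}}

```text
time_s: 4.23
tool_pos: [0.6475, -0.0746, 0.3766]
tool_rot: [179.7, 0.1, 88.8]
force: [0.3, 0.1, -2.9]
grip_width: 0.0437
grasp_force: 45.0
```

Emit:
{"api": "servo_tool", "payload": {
  "plan": [
    {"xyz": [-2.8, -2.57, 0], "twist": [0, 0, -1], "jaw": 1},
    {"xyz": [-5.6, -5.14, 0], "twist": [0, 0, -1], "jaw": 1},
    {"xyz": [-8.4, -7.7, 0], "twist": [0, 0, -1], "jaw": 1},
    {"xyz": [-11.2, -10.3, 0], "twist": [0, 0, -1], "jaw": 1},
    {"xyz": [-14, -12.85, 0], "twist": [0, 0, -1], "jaw": 1},
    {"xyz": [-16.8, -15.4, 0], "twist": [0, 0, -1], "jaw": 1},
    {"xyz": [-19.6, -18, 0], "twist": [0, 0, -1], "jaw": 1},
    {"xyz": [-22.4, -20.6, 0], "twist": [0, 0, -1], "jaw": 1},
    {"xyz": [-25.2, -23.1, 0], "twist": [0, 0, -1], "jaw": 1},
    {"xyz": [-28, -25.7, 0], "twist": [0, 0, -1], "jaw": 1}
  ]
}}

```text
time_s: 5.07
tool_pos: [0.3818, -0.3499, 0.3713]
tool_rot: [-179.9, -0.1, 89.8]
force: [0.2, -0.3, -2.4]
grip_width: 0.0436
grasp_force: 45.0
```

```bash
python3 - <<'E'
from h import *
c=cam("top","t1");c=cam("wrist","w2")
o=env.get_obs();print(o["tool_pos"],o["tool_rot"],o["force"],o["grip_width"])
E
```

```text
[ 0.37749212 -0.35493877  0.37089424] [-1.79651319e+02  6.22167863e-02  8.90703387e+01] [-0.32379994 -0.26161517 -3.38233263] 0.04380609826385228
```

View pics/t1.png

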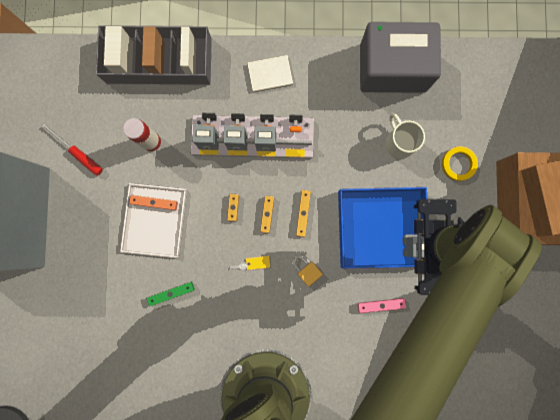

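The top view shows the cassette held over the tote's right front area, around (430,250). Readings confirm it will clear the walls, so I'll lower it.

Emit:
{"api": "servo_tool", "payload": {
  "plan": [
    {"xyz": [0, 0, 4], "twist": [0, 0, 0], "jaw": 1},
    {"xyz": [0, 0, 8], "twist": [0, 0, 0], "jaw": 1},
    {"xyz": [0, 0, 11], "twist": [0, 0, 0], "jaw": 1},
    {"xyz": [0, 0, 12.5], "twist": [0, 0, 0], "jaw": 1},
    {"xyz": [0, 0, 13.0], "twist": [0, 0, 0], "jaw": 1},
    {"xyz": [0, 0, 13.2], "twist": [0, 0, 0], "jaw": 1},
    {"xyz": [0, 0, 13.2], "twist": [0, 0, 0], "jaw": 1},
    {"xyz": [0, 0, 13.2], "twist": [0, 0, 0], "jaw": 1}
  ]
}}

```text
time_s: 5.83
tool_pos: [0.3846, -0.3497, 0.2419]
tool_rot: [179.9, 0.1, 89.8]
force: [0.0, 0.1, -2.8]
grip_width: 0.0438
grasp_force: 45.0
```

Emit:
{"api": "servo_tool", "payload": {
  "plan": [
    {"xyz": [0, 0, 0.2], "twist": [0, 0, 0], "jaw": 1},
    {"xyz": [0, 0, 0.35], "twist": [0, 0, 0], "jaw": 1},
    {"xyz": [0, 0, 0.35], "twist": [0, 0, 0], "jaw": 1},
    {"xyz": [0, 0, 0.35], "twist": [0, 0, 0], "jaw": 0.25},
    {"xyz": [0, 0, 0.35], "twist": [0, 0, 0], "jaw": 0.25},
    {"xyz": [0, 0, 0.35], "twist": [0, 0, 0], "jaw": 0.25}
  ]
}}

```text
time_s: 6.33
tool_pos: [0.3842, -0.3496, 0.2378]
tool_rot: [180.0, 0.1, 89.8]
force: [0.5, 0.3, -0.6]
grip_width: 0.0564
grasp_force: 0.0
```

Emit:
{"api": "servo_tool", "payload": {
  "plan": [
    {"xyz": [0, 0, -1], "twist": [0, 0, 0], "jaw": 0.2},
    {"xyz": [0, 0, -5], "twist": [0, 0, 0], "jaw": 0.2},
    {"xyz": [0, 0, -9], "twist": [0, 0, 0], "jaw": 0.1},
    {"xyz": [0, 0, -13], "twist": [0, 0, 0], "jaw": 0},
    {"xyz": [3.2, 2.4, -14], "twist": [0, 0, 0.7], "jaw": 0},
    {"xyz": [6.4, 4.8, -14], "twist": [0, 0, 0.7], "jaw": 0},
    {"xyz": [9.6, 7.2, -14], "twist": [0, 0, 0.7], "jaw": 0},
    {"xyz": [12.8, 9.6, -14], "twist": [0, 0, 0.7], "jaw": 0},
    {"xyz": [16, 12, -14], "twist": [0, 0, 0.7], "jaw": 0},
    {"xyz": [19.2, 14.4, -14], "twist": [0, 0, 0.7], "jaw": 0}
  ]
}}

```text
time_s: 7.17
tool_pos: [0.5295, -0.1563, 0.3786]
tool_rot: [179.9, 0.1, 89.0]
force: [1.3, -0.4, -0.2]
grip_width: 0.0871
grasp_force: 0.0
```

Emit:
{"api": "servo_tool", "payload": {
  "plan": [
    {"xyz": [3.2, 2.4, 0], "twist": [0, 0, 0], "jaw": 0},
    {"xyz": [6.4, 4.8, 0], "twist": [0, 0, 0], "jaw": 0},
    {"xyz": [9.6, 7.2, 0], "twist": [0, 0, 0], "jaw": 0},
    {"xyz": [12.8, 9.6, 0], "twist": [0, 0, 0], "jaw": 0},
    {"xyz": [15, 11.3, 0], "twist": [0, 0, 0], "jaw": 0},
    {"xyz": [16.3, 12.3, 0], "twist": [0, 0, 0], "jaw": 0},
    {"xyz": [16.3, 12.3, 0], "twist": [0, 0, 0], "jaw": 0},
    {"xyz": [16.3, 12.3, 0], "twist": [0, 0, 0], "jaw": 0},
    {"xyz": [16.3, 12.3, 0], "twist": [0, 0, 0], "jaw": 0}
  ]
}}

```text
time_s: 7.92
tool_pos: [0.6541, 0.0016, 0.3775]
tool_rot: [-180.0, 0.1, 89.0]
force: [-0.6, -0.1, -0.1]
grip_width: 0.087
grasp_force: 0.0
```

```bash
python3 - <<'E'
from h import *
c=cam("top");o=env.get_obs();print(o["tool_pos"],o["tool_rot"],o["force"],o["grip_width"])
for b in blobs(c,(0,0,170),(179,60,255),.095,20,(400,215,445,280)): print(*b)
c=cam("wrist")
for b in blobs(c,(0,0,180),(179,60,255),.110,200,None,600): print(*b)
E
```

```text
[0.65401371 0.00105263 0.37751662] [-1.79985456e+02  9.26456662e-02  8.89221801e+01] [ 0.76948179 -0.44947636  0.35305401] 0.08692411221265371
[409. 245.] [ 385.4 -343.5] [12.  28.9] 90.6 47.5
[285. 245.] [658.2 -32.2] [21.9 26.6] 88.5 530.0
[275. 205.] [649.    4.8] [12.4 30.1] 88.9 451.5
[  4. 136.] [428.9  69.3] [11.3 25.6] 74.8 226.0
[274. 116.] [650.   80.5] [11.6 30.3] 88.9 539.0
[273.  16.] [650.9 151.8] [11.2 21.1] 88.8 454.0
```

Emit:
{"api": "servo_tool", "payload": {
  "plan": [
    {"xyz": [0.45, -0.45, 3.5], "twist": [0, 0, 0], "jaw": 0.2},
    {"xyz": [0.45, -0.45, 7], "twist": [0, 0, 0], "jaw": 0.2},
    {"xyz": [0.45, -0.45, 10.5], "twist": [0, 0, 0], "jaw": 0.2},
    {"xyz": [0.45, -0.45, 12.5], "twist": [0, 0, 0], "jaw": 0.25},
    {"xyz": [0.45, -0.45, 12.5], "twist": [0, 0, 0], "jaw": 0.25},
    {"xyz": [0.45, -0.45, 12.5], "twist": [0, 0, 0], "jaw": 0.25},
    {"xyz": [0.45, -0.45, 12.5], "twist": [0, 0, 0], "jaw": 0.25},
    {"xyz": [0.45, -0.45, 12.5], "twist": [0, 0, 0], "jaw": 1},
    {"xyz": [0.45, -0.45, 12.5], "twist": [0, 0, 0], "jaw": 1},
    {"xyz": [0.45, -0.45, 12.5], "twist": [0, 0, 0], "jaw": 1}
  ]
}}

```text
time_s: 8.85
tool_pos: [0.6505, 0.0075, 0.2539]
tool_rot: [179.9, 0.0, 89.0]
force: [-0.6, 0.0, 0.7]
grip_width: 0.0523
grasp_force: 0.0
```

Emit:
{"api": "servo_tool", "payload": {
  "plan": [
    {"xyz": [0, 0, 0], "twist": [0, 0, 0], "jaw": 1},
    {"xyz": [0, 0, 0], "twist": [0, 0, 0], "jaw": 1},
    {"xyz": [0, 0, 0], "twist": [0, 0, 0], "jaw": 1},
    {"xyz": [0, 0, 0], "twist": [0, 0, 0], "jaw": 1},
    {"xyz": [0, 0, 0], "twist": [0, 0, 0], "jaw": 1}
  ]
}}

```text
time_s: 9.27
tool_pos: [0.65, 0.0076, 0.253]
tool_rot: [180.0, 0.0, 89.1]
force: [-3.1, -0.4, 5.6]
grip_width: 0.044
grasp_force: 44.9
```

Emit:
{"api": "servo_tool", "payload": {
  "plan": [
    {"xyz": [0, 0, -0.7], "twist": [0, 0, 0], "jaw": 1},
    {"xyz": [0, 0, -1.4], "twist": [0, 0, 0], "jaw": 1},
    {"xyz": [0, 0, -2.1], "twist": [0, 0, 0], "jaw": 1},
    {"xyz": [0, 0, -2.8], "twist": [0, 0, 0], "jaw": 1},
    {"xyz": [0, 0, -4.0], "twist": [0, 0, 0], "jaw": 1},
    {"xyz": [0, 0, -6], "twist": [0, 0, 0], "jaw": 1},
    {"xyz": [0, 0, -8.5], "twist": [0, 0, 0], "jaw": 1},
    {"xyz": [0, 0, -11], "twist": [0, 0, 0], "jaw": 1},
    {"xyz": [0, 0, -12], "twist": [0, 0, 0], "jaw": 1},
    {"xyz": [0, 0, -12], "twist": [0, 0, 0], "jaw": 1}
  ]
}}

```text
time_s: 10.1
tool_pos: [0.6509, 0.0081, 0.377]
tool_rot: [179.6, 0.0, 89.1]
force: [0.2, -0.6, -3.5]
grip_width: 0.044
grasp_force: 44.9
```

Emit:
{"api": "servo_tool", "payload": {
  "plan": [
    {"xyz": [-3.54, -1.65, 0], "twist": [0, 0, -0.7], "jaw": 1},
    {"xyz": [-7.09, -3.3, 0], "twist": [0, 0, -0.7], "jaw": 1},
    {"xyz": [-10.6, -4.95, 0], "twist": [0, 0, -0.7], "jaw": 1},
    {"xyz": [-14.2, -6.6, 0], "twist": [0, 0, -0.7], "jaw": 1},
    {"xyz": [-17.7, -8.25, 0], "twist": [0, 0, -0.7], "jaw": 1},
    {"xyz": [-21.3, -9.9, 0], "twist": [0, 0, -0.7], "jaw": 1},
    {"xyz": [-24.8, -11.5, 0], "twist": [0, 0, -0.7], "jaw": 1},
    {"xyz": [-28.3, -13.2, 0], "twist": [0, 0, -0.7], "jaw": 1},
    {"xyz": [-31.9, -14.8, 0], "twist": [0, 0, -0.7], "jaw": 1},
    {"xyz": [-35.4, -16.4, 0], "twist": [0, 0, -0.7], "jaw": 1}
  ]
}}

```text
time_s: 10.93
tool_pos: [0.4785, -0.3452, 0.3711]
tool_rot: [-179.9, -0.0, 89.7]
force: [1.1, -0.5, -2.8]
grip_width: 0.0439
grasp_force: 44.9
```

Emit:
{"api": "servo_tool", "payload": {
  "plan": [
    {"xyz": [0, 0, 0], "twist": [0, 0, 0], "jaw": 1},
    {"xyz": [0, 0, 0], "twist": [0, 0, 0], "jaw": 1},
    {"xyz": [0, 0, 0], "twist": [0, 0, 0], "jaw": 1},
    {"xyz": [0, 0, 0], "twist": [0, 0, 0], "jaw": 1}
  ]
}}

```text
time_s: 11.27
tool_pos: [0.4809, -0.3421, 0.3716]
tool_rot: [-180.0, -0.1, 89.9]
force: [-0.1, 0.4, -3.3]
grip_width: 0.0436
grasp_force: 44.9
```

Emit:
{"api": "servo_tool", "payload": {
  "plan": [
    {"xyz": [0, 0, 4], "twist": [0, 0, 0], "jaw": 1},
    {"xyz": [0, 0, 8], "twist": [0, 0, 0], "jaw": 1},
    {"xyz": [0, 0, 11], "twist": [0, 0, 0], "jaw": 1},
    {"xyz": [0, 0, 12.5], "twist": [0, 0, 0], "jaw": 1},
    {"xyz": [0, 0, 13.1], "twist": [0, 0, 0], "jaw": 1},
    {"xyz": [0, 0, 13.4], "twist": [0, 0, 0], "jaw": 1},
    {"xyz": [0, 0, 13.4], "twist": [0, 0, 0], "jaw": 1},
    {"xyz": [0, 0, 13.4], "twist": [0, 0, 0], "jaw": 1}
  ]
}}

```text
time_s: 11.93
tool_pos: [0.4813, -0.3434, 0.2394]
tool_rot: [179.9, 0.1, 89.8]
force: [-0.2, 0.5, -2.9]
grip_width: 0.0438
grasp_force: 44.9
```

```bash
python3 - <<'E'
from h import *
c=cam("side","s1");o=env.get_obs();print(o["tool_pos"],o["tool_rot"],o["force"],o["grip_width"])
E
```

```text
[ 0.48115752 -0.34363273  0.23942975] [1.79863024e+02 9.84195497e-02 8.98108882e+01] [ 0.30248286 -0.3163169  -3.37445534] 0.04369617995206556
```

View pics/s1.png

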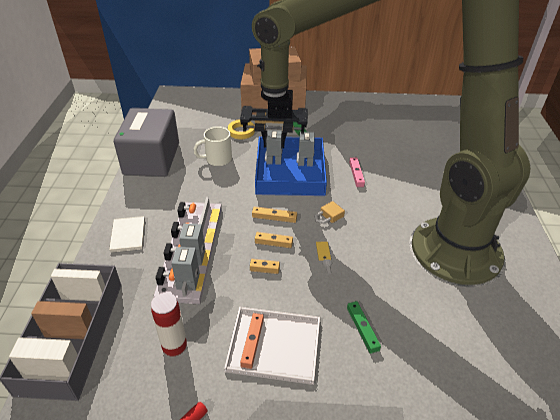

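Side view: the first cassette stands upright in the tote at (306,150). The second is just above the floor at (277,150), so I'll release it.

Emit:
{"api": "servo_tool", "payload": {
  "plan": [
    {"xyz": [0, 0, 0.15], "twist": [0, 0, 0], "jaw": 1},
    {"xyz": [0, 0, 0.2], "twist": [0, 0, 0], "jaw": 1},
    {"xyz": [0, 0, 0.2], "twist": [0, 0, 0], "jaw": 0.25},
    {"xyz": [0, 0, 0.2], "twist": [0, 0, 0], "jaw": 0.25},
    {"xyz": [0, 0, 0.2], "twist": [0, 0, 0], "jaw": 0.25},
    {"xyz": [0, 0, 0.2], "twist": [0, 0, 0], "jaw": 0.25}
  ]
}}

```text
time_s: 12.48
tool_pos: [0.4803, -0.3439, 0.2364]
tool_rot: [180.0, 0.0, 89.8]
force: [-0.0, 0.2, -0.1]
grip_width: 0.0613
grasp_force: 0.0
```

Emit:
{"api": "servo_tool", "payload": {
  "plan": [
    {"xyz": [0, 0, -1], "twist": [0, 0, 0], "jaw": 0.2},
    {"xyz": [0, 0, -5], "twist": [0, 0, 0], "jaw": 0.2},
    {"xyz": [0, 0, -9], "twist": [0, 0, 0], "jaw": 0.1},
    {"xyz": [0, 0, -13], "twist": [0, 0, 0], "jaw": 0.1},
    {"xyz": [3.6, 1.4, -14], "twist": [0, 0, 0.7], "jaw": 0.1},
    {"xyz": [7.2, 2.8, -14], "twist": [0, 0, 0.7], "jaw": 0.1},
    {"xyz": [10.8, 4.2, -14], "twist": [0, 0, 0.7], "jaw": 0.1},
    {"xyz": [14.4, 5.6, -14], "twist": [0, 0, 0.7], "jaw": 0.1},
    {"xyz": [18, 7, -14], "twist": [0, 0, 0.7], "jaw": 0.1},
    {"xyz": [21.6, 8.4, -14], "twist": [0, 0, 0.7], "jaw": 0.1}
  ]
}}

```text
time_s: 13.32
tool_pos: [0.5654, -0.1263, 0.3773]
tool_rot: [179.9, 0.1, 89.0]
force: [-0.2, -0.4, -0.1]
grip_width: 0.0784
grasp_force: 0.0
```

Emit:
{"api": "servo_tool", "payload": {
  "plan": [
    {"xyz": [3.6, 1.4, 0], "twist": [0, 0, 0], "jaw": 0.1},
    {"xyz": [7.2, 2.8, 0], "twist": [0, 0, 0], "jaw": 0.1},
    {"xyz": [10.8, 4.2, 0], "twist": [0, 0, 0], "jaw": 0.1},
    {"xyz": [14.4, 5.6, 0], "twist": [0, 0, 0], "jaw": 0.1},
    {"xyz": [18, 7, 0], "twist": [0, 0, 0], "jaw": 0.1},
    {"xyz": [20.8, 8.3, 0], "twist": [0, 0, 0], "jaw": 0.1},
    {"xyz": [20.8, 8.3, 0], "twist": [0, 0, 0], "jaw": 0.1},
    {"xyz": [20.8, 8.3, 0], "twist": [0, 0, 0], "jaw": 0.1},
    {"xyz": [20.8, 8.3, 0], "twist": [0, 0, 0], "jaw": 0.1},
    {"xyz": [20.8, 8.3, 0], "twist": [0, 0, 0], "jaw": 0.1}
  ]
}}

```text
time_s: 14.15
tool_pos: [0.6515, 0.0766, 0.3764]
tool_rot: [-180.0, 0.1, 88.9]
force: [-0.0, -0.6, -0.4]
grip_width: 0.0784
grasp_force: 0.0
```

Emit:
{"api": "servo_tool", "payload": {
  "plan": [
    {"xyz": [0.45, -0.1, 3.5], "twist": [0, 0, 0], "jaw": 0.2},
    {"xyz": [0.45, -0.1, 7], "twist": [0, 0, 0], "jaw": 0.2},
    {"xyz": [0.45, -0.1, 10.5], "twist": [0, 0, 0], "jaw": 0.2},
    {"xyz": [0.45, -0.1, 12.4], "twist": [0, 0, 0], "jaw": 0.25},
    {"xyz": [0.45, -0.1, 12.4], "twist": [0, 0, 0], "jaw": 0.25},
    {"xyz": [0.45, -0.1, 12.4], "twist": [0, 0, 0], "jaw": 0.25},
    {"xyz": [0.45, -0.1, 12.4], "twist": [0, 0, 0], "jaw": 0.25},
    {"xyz": [0.45, -0.1, 12.4], "twist": [0, 0, 0], "jaw": 1},
    {"xyz": [0.45, -0.1, 12.4], "twist": [0, 0, 0], "jaw": 1},
    {"xyz": [0.45, -0.1, 12.4], "twist": [0, 0, 0], "jaw": 1}
  ]
}}

```text
time_s: 14.98
tool_pos: [0.6511, 0.0831, 0.2539]
tool_rot: [179.9, 0.0, 89.0]
force: [-0.2, -0.3, 0.1]
grip_width: 0.0527
grasp_force: 0.0
```

Emit:
{"api": "servo_tool", "payload": {
  "plan": [
    {"xyz": [0, 0, 0], "twist": [0, 0, 0], "jaw": 1},
    {"xyz": [0, 0, 0], "twist": [0, 0, 0], "jaw": 1},
    {"xyz": [0, 0, 0], "twist": [0, 0, 0], "jaw": 1},
    {"xyz": [0, 0, 0], "twist": [0, 0, 0], "jaw": 1},
    {"xyz": [0, 0, 0], "twist": [0, 0, 0], "jaw": 1}
  ]
}}

```text
time_s: 15.4
tool_pos: [0.6507, 0.0831, 0.253]
tool_rot: [180.0, 0.0, 89.1]
force: [-1.3, -0.4, 6.1]
grip_width: 0.0437
grasp_force: 44.9
```

Emit:
{"api": "servo_tool", "payload": {
  "plan": [
    {"xyz": [0, 0, -0.7], "twist": [0, 0, 0], "jaw": 1},
    {"xyz": [0, 0, -1.4], "twist": [0, 0, 0], "jaw": 1},
    {"xyz": [0, 0, -2.1], "twist": [0, 0, 0], "jaw": 1},
    {"xyz": [0, 0, -2.8], "twist": [0, 0, 0], "jaw": 1},
    {"xyz": [0, 0, -4.0], "twist": [0, 0, 0], "jaw": 1},
    {"xyz": [0, 0, -6], "twist": [0, 0, 0], "jaw": 1},
    {"xyz": [0, 0, -8.5], "twist": [0, 0, 0], "jaw": 1},
    {"xyz": [0, 0, -11], "twist": [0, 0, 0], "jaw": 1},
    {"xyz": [0, 0, -12], "twist": [0, 0, 0], "jaw": 1},
    {"xyz": [0, 0, -12], "twist": [0, 0, 0], "jaw": 1}
  ]
}}

```text
time_s: 16.23
tool_pos: [0.6513, 0.0837, 0.3769]
tool_rot: [179.6, -0.0, 89.1]
force: [0.7, 0.4, -2.3]
grip_width: 0.0437
grasp_force: 44.9
```

Emit:
{"api": "servo_tool", "payload": {
  "plan": [
    {"xyz": [-3, -2.4, 0], "twist": [0, 0, -0.7], "jaw": 1},
    {"xyz": [-6, -4.8, 0], "twist": [0, 0, -0.7], "jaw": 1},
    {"xyz": [-9, -7.2, 0], "twist": [0, 0, -0.7], "jaw": 1},
    {"xyz": [-12, -9.6, 0], "twist": [0, 0, -0.7], "jaw": 1},
    {"xyz": [-15, -12, 0], "twist": [0, 0, -0.7], "jaw": 1},
    {"xyz": [-18, -14.4, 0], "twist": [0, 0, -0.7], "jaw": 1},
    {"xyz": [-21, -16.8, 0], "twist": [0, 0, -0.7], "jaw": 1},
    {"xyz": [-24, -19.2, 0], "twist": [0, 0, -0.7], "jaw": 1},
    {"xyz": [-27, -21.6, 0], "twist": [0, 0, -0.7], "jaw": 1},
    {"xyz": [-30, -24, 0], "twist": [0, 0, -0.7], "jaw": 1}
  ]
}}

```text
time_s: 17.07
tool_pos: [0.4036, -0.2139, 0.3713]
tool_rot: [-179.9, -0.0, 89.7]
force: [1.1, -1.0, -1.8]
grip_width: 0.0436
grasp_force: 44.9
```

Emit:
{"api": "servo_tool", "payload": {
  "plan": [
    {"xyz": [-2.7, -2.0, 0], "twist": [0, 0, 0], "jaw": 1},
    {"xyz": [-2.7, -2.0, 0], "twist": [0, 0, 0], "jaw": 1},
    {"xyz": [-2.7, -2.0, 0], "twist": [0, 0, 0], "jaw": 1},
    {"xyz": [-2.7, -2.0, 0], "twist": [0, 0, 0], "jaw": 1},
    {"xyz": [-2.7, -2.0, 0], "twist": [0, 0, 0], "jaw": 1}
  ]
}}

```text
time_s: 17.48
tool_pos: [0.3862, -0.2386, 0.3718]
tool_rot: [-180.0, -0.0, 89.9]
force: [1.6, -0.0, -3.0]
grip_width: 0.0438
grasp_force: 44.9
```

Emit:
{"api": "servo_tool", "payload": {
  "plan": [
    {"xyz": [0, 0, 4], "twist": [0, 0, 0], "jaw": 1},
    {"xyz": [0, 0, 8], "twist": [0, 0, 0], "jaw": 1},
    {"xyz": [0, 0, 11], "twist": [0, 0, 0], "jaw": 1},
    {"xyz": [0, 0, 12.5], "twist": [0, 0, 0], "jaw": 1},
    {"xyz": [0, 0, 13.1], "twist": [0, 0, 0], "jaw": 1},
    {"xyz": [0, 0, 13.4], "twist": [0, 0, 0], "jaw": 1},
    {"xyz": [0, 0, 13.4], "twist": [0, 0, 0], "jaw": 1},
    {"xyz": [0, 0, 13.4], "twist": [0, 0, 0], "jaw": 1}
  ]
}}

```text
time_s: 18.15
tool_pos: [0.3868, -0.2396, 0.2392]
tool_rot: [179.9, 0.1, 89.9]
force: [0.1, -0.1, -2.9]
grip_width: 0.0436
grasp_force: 44.9
```

Emit:
{"api": "servo_tool", "payload": {
  "plan": [
    {"xyz": [0, 0, 0.15], "twist": [0, 0, 0], "jaw": 1},
    {"xyz": [0, 0, 0.2], "twist": [0, 0, 0], "jaw": 1},
    {"xyz": [0, 0, 0.2], "twist": [0, 0, 0], "jaw": 0.25},
    {"xyz": [0, 0, 0.2], "twist": [0, 0, 0], "jaw": 0.25},
    {"xyz": [0, 0, 0.2], "twist": [0, 0, 0], "jaw": 0.25},
    {"xyz": [0, 0, 0.2], "twist": [0, 0, 0], "jaw": 0.25}
  ]
}}

```text
time_s: 18.65
tool_pos: [0.3857, -0.24, 0.2365]
tool_rot: [180.0, 0.0, 89.8]
force: [-0.5, 0.0, -0.4]
grip_width: 0.0612
grasp_force: 0.0
```

Emit:
{"api": "servo_tool", "payload": {
  "plan": [
    {"xyz": [0, 0, -1], "twist": [0, 0, 0], "jaw": 0.2},
    {"xyz": [0, 0, -5], "twist": [0, 0, 0], "jaw": 0.2},
    {"xyz": [0, 0, -9], "twist": [0, 0, 0], "jaw": 0.1},
    {"xyz": [0, 0, -13], "twist": [0, 0, 0], "jaw": 0.1},
    {"xyz": [3.3, 2.2, -14], "twist": [0, 0, 0.7], "jaw": 0.1},
    {"xyz": [6.6, 4.4, -14], "twist": [0, 0, 0.7], "jaw": 0.1},
    {"xyz": [9.9, 6.6, -14], "twist": [0, 0, 0.7], "jaw": 0.1},
    {"xyz": [13.2, 8.8, -14], "twist": [0, 0, 0.7], "jaw": 0.1},
    {"xyz": [16.5, 11, -14], "twist": [0, 0, 0.7], "jaw": 0.1},
    {"xyz": [19.8, 13.2, -14], "twist": [0, 0, 0.7], "jaw": 0.1}
  ]
}}

```text
time_s: 19.48
tool_pos: [0.519, -0.0408, 0.3774]
tool_rot: [179.9, 0.1, 89.0]
force: [0.5, -1.0, -0.9]
grip_width: 0.0786
grasp_force: 0.0
```

Emit:
{"api": "servo_tool", "payload": {
  "plan": [
    {"xyz": [3.3, 2.2, 0], "twist": [0, 0, 0], "jaw": 0.1},
    {"xyz": [6.6, 4.4, 0], "twist": [0, 0, 0], "jaw": 0.1},
    {"xyz": [9.9, 6.6, 0], "twist": [0, 0, 0], "jaw": 0.1},
    {"xyz": [13.2, 8.8, 0], "twist": [0, 0, 0], "jaw": 0.1},
    {"xyz": [16.5, 11, 0], "twist": [0, 0, 0], "jaw": 0.1},
    {"xyz": [20, 13.1, 0], "twist": [0, 0, 0], "jaw": 0.1},
    {"xyz": [20, 13.1, 0], "twist": [0, 0, 0], "jaw": 0.1},
    {"xyz": [20, 13.1, 0], "twist": [0, 0, 0], "jaw": 0.1},
    {"xyz": [20, 13.1, 0], "twist": [0, 0, 0], "jaw": 0.1},
    {"xyz": [20, 13.1, 0], "twist": [0, 0, 0], "jaw": 0.1}
  ]
}}

```text
time_s: 20.32
tool_pos: [0.6527, 0.1536, 0.3766]
tool_rot: [180.0, 0.1, 88.9]
force: [0.9, -0.5, 0.1]
grip_width: 0.0782
grasp_force: 0.0
```

```bash
python3 - <<'E'
from h import *
c=cam("top");o=env.get_obs();print(o["tool_pos"],o["tool_rot"],o["force"],o["grip_width"])
for b in blobs(c,(0,0,170),(179,60,255),.095,20,(330,180,445,280)): print(*b)
for b in blobs(c,(14,100,100),(24,255,255),.02,100,(215,180,330,280)): print(*b)
c=cam("wrist")
for b in blobs(c,(0,0,180),(179,60,255),.110,200,None,600): print(*b)
E
```

```text
[0.65270277 0.15331146 0.37672522] [1.79966091e+02 9.48310044e-02 8.89029502e+01] [ 0.0715834   0.10459952 -0.45585309] 0.07827984625460217
[340. 277.] [ 308.6 -180. ] [ 9.5 52.6] 90.6 73.5
[438. 273.] [ 322.7 -412.5] [22.5 55.9] 143.9 53.5
[409. 245.] [ 385.4 -343.6] [12. 29.] 90.6 51.5
[366. 244.] [ 388.  -241.4] [ 9.6 26.6] 90.6 44.0
[409. 205.] [ 482.  -344.7] [12.2 29.2] 90.5 55.5
[388. 185.] [ 520.6 -291.8] [ 46.5 277.3] 90.5 918.0
[310. 272.] [ 312.1 -108.9] [45.6 50.9] 130.4 275.0
[268. 211.] [468.3   2.7] [24.9 85.6] 173.1 230.5
[303. 213.] [467.2 -90.1] [ 24.  120.7] 173.3 385.0
[348. 299.] [717.   63.1] [26.1 34.3] 178.9 588.0
[297. 299.] [668.4  63.5] [27.2 41.6] 178.9 592.0
[241. 303.] [613.2  59. ] [14.2 38.5] 89.1 266.5
[212. 297.] [583.2  68.2] [18.7 43.8] 45.7 358.0
[288. 247.] [659.8 119. ] [21.8 23.6] 88.7 464.5
[278. 208.] [651. 155.] [11.6 29.2] 88.9 416.0
[306. 153.] [673.9 201.2] [10.8 22.8] 178.9 209.0
```

Emit:
{"api": "servo_tool", "payload": {
  "plan": [
    {"xyz": [0.2, -0.15, 3.5], "twist": [0, 0, 0], "jaw": 0.2},
    {"xyz": [0.2, -0.15, 7], "twist": [0, 0, 0], "jaw": 0.2},
    {"xyz": [0.2, -0.15, 10.5], "twist": [0, 0, 0], "jaw": 0.2},
    {"xyz": [0.2, -0.15, 12.4], "twist": [0, 0, 0], "jaw": 0.25},
    {"xyz": [0.2, -0.15, 12.4], "twist": [0, 0, 0], "jaw": 0.25},
    {"xyz": [0.2, -0.15, 12.4], "twist": [0, 0, 0], "jaw": 0.25},
    {"xyz": [0.2, -0.15, 12.4], "twist": [0, 0, 0], "jaw": 0.25},
    {"xyz": [0.2, -0.15, 12.4], "twist": [0, 0, 0], "jaw": 1},
    {"xyz": [0.2, -0.15, 12.4], "twist": [0, 0, 0], "jaw": 1},
    {"xyz": [0.2, -0.15, 12.4], "twist": [0, 0, 0], "jaw": 1}
  ]
}}

```text
time_s: 21.25
tool_pos: [0.6517, 0.1575, 0.2539]
tool_rot: [179.9, -0.0, 89.0]
force: [-1.2, -0.2, -0.3]
grip_width: 0.0523
grasp_force: 0.0
```

Emit:
{"api": "servo_tool", "payload": {
  "plan": [
    {"xyz": [0, 0, 0], "twist": [0, 0, 0], "jaw": 1},
    {"xyz": [0, 0, 0], "twist": [0, 0, 0], "jaw": 1},
    {"xyz": [0, 0, 0], "twist": [0, 0, 0], "jaw": 1},
    {"xyz": [0, 0, 0], "twist": [0, 0, 0], "jaw": 1},
    {"xyz": [0, 0, 0], "twist": [0, 0, 0], "jaw": 1}
  ]
}}

```text
time_s: 21.67
tool_pos: [0.6514, 0.1575, 0.253]
tool_rot: [180.0, 0.0, 89.1]
force: [-2.4, -0.6, 5.7]
grip_width: 0.0437
grasp_force: 45.0
```

Emit:
{"api": "servo_tool", "payload": {
  "plan": [
    {"xyz": [0, 0, -0.7], "twist": [0, 0, 0], "jaw": 1},
    {"xyz": [0, 0, -1.4], "twist": [0, 0, 0], "jaw": 1},
    {"xyz": [0, 0, -2.1], "twist": [0, 0, 0], "jaw": 1},
    {"xyz": [0, 0, -2.8], "twist": [0, 0, 0], "jaw": 1},
    {"xyz": [0, 0, -4.0], "twist": [0, 0, 0], "jaw": 1},
    {"xyz": [0, 0, -6], "twist": [0, 0, 0], "jaw": 1},
    {"xyz": [0, 0, -8.5], "twist": [0, 0, 0], "jaw": 1},
    {"xyz": [0, 0, -11], "twist": [0, 0, 0], "jaw": 1},
    {"xyz": [0, 0, -12], "twist": [0, 0, 0], "jaw": 1},
    {"xyz": [0, 0, -12], "twist": [0, 0, 0], "jaw": 1}
  ]
}}

```text
time_s: 22.5
tool_pos: [0.6518, 0.1581, 0.3768]
tool_rot: [179.6, -0.1, 89.1]
force: [-0.2, -0.1, -2.5]
grip_width: 0.044
grasp_force: 45.0
```

Emit:
{"api": "servo_tool", "payload": {
  "plan": [
    {"xyz": [-3.65, -1.5, 0], "twist": [0, 0, -0.7], "jaw": 1},
    {"xyz": [-7.3, -3, 0], "twist": [0, 0, -0.7], "jaw": 1},
    {"xyz": [-10.95, -4.5, 0], "twist": [0, 0, -0.7], "jaw": 1},
    {"xyz": [-14.6, -6, 0], "twist": [0, 0, -0.7], "jaw": 1},
    {"xyz": [-18.25, -7.5, 0], "twist": [0, 0, -0.7], "jaw": 1},
    {"xyz": [-21.9, -9, 0], "twist": [0, 0, -0.7], "jaw": 1},
    {"xyz": [-25.55, -10.5, 0], "twist": [0, 0, -0.7], "jaw": 1},
    {"xyz": [-29.2, -12, 0], "twist": [0, 0, -0.7], "jaw": 1},
    {"xyz": [-32.85, -13.5, 0], "twist": [0, 0, -0.7], "jaw": 1},
    {"xyz": [-36.5, -15, 0], "twist": [0, 0, -0.7], "jaw": 1}
  ]
}}

```text
time_s: 23.33
tool_pos: [0.4935, -0.2066, 0.3712]
tool_rot: [-179.9, -0.0, 89.7]
force: [0.7, 0.2, -2.6]
grip_width: 0.0436
grasp_force: 45.0
```

Emit:
{"api": "servo_tool", "payload": {
  "plan": [
    {"xyz": [-3.7, -1.4, 0], "twist": [0, 0, 0], "jaw": 1},
    {"xyz": [-3.7, -1.4, 0], "twist": [0, 0, 0], "jaw": 1},
    {"xyz": [-3.7, -1.4, 0], "twist": [0, 0, 0], "jaw": 1},
    {"xyz": [-3.7, -1.4, 0], "twist": [0, 0, 0], "jaw": 1},
    {"xyz": [-3.7, -1.4, 0], "twist": [0, 0, 0], "jaw": 1}
  ]
}}

```text
time_s: 23.75
tool_pos: [0.4815, -0.2404, 0.3717]
tool_rot: [-180.0, -0.1, 89.9]
force: [0.3, -0.3, -2.4]
grip_width: 0.0437
grasp_force: 45.0
```

Emit:
{"api": "servo_tool", "payload": {
  "plan": [
    {"xyz": [0, 0, 4], "twist": [0, 0, 0], "jaw": 1},
    {"xyz": [0, 0, 8], "twist": [0, 0, 0], "jaw": 1},
    {"xyz": [0, 0, 11], "twist": [0, 0, 0], "jaw": 1},
    {"xyz": [0, 0, 12.5], "twist": [0, 0, 0], "jaw": 1},
    {"xyz": [0, 0, 13.1], "twist": [0, 0, 0], "jaw": 1},
    {"xyz": [0, 0, 13.4], "twist": [0, 0, 0], "jaw": 1},
    {"xyz": [0, 0, 13.4], "twist": [0, 0, 0], "jaw": 1},
    {"xyz": [0, 0, 13.4], "twist": [0, 0, 0], "jaw": 1}
  ]
}}

```text
time_s: 24.42
tool_pos: [0.4822, -0.2413, 0.2393]
tool_rot: [179.9, 0.1, 89.9]
force: [1.2, 0.1, -1.8]
grip_width: 0.0436
grasp_force: 45.0
```

Emit:
{"api": "servo_tool", "payload": {
  "plan": [
    {"xyz": [0, 0, 0.15], "twist": [0, 0, 0], "jaw": 1},
    {"xyz": [0, 0, 0.2], "twist": [0, 0, 0], "jaw": 1},
    {"xyz": [0, 0, 0.2], "twist": [0, 0, 0], "jaw": 0.25},
    {"xyz": [0, 0, 0.2], "twist": [0, 0, 0], "jaw": 0.25},
    {"xyz": [0, 0, 0.2], "twist": [0, 0, 0], "jaw": 0.25},
    {"xyz": [0, 0, 0.2], "twist": [0, 0, 0], "jaw": 0.25}
  ]
}}

```text
time_s: 24.92
tool_pos: [0.4811, -0.2422, 0.2364]
tool_rot: [180.0, 0.0, 89.8]
force: [0.4, -0.2, -0.5]
grip_width: 0.0614
grasp_force: 0.0
```

All four cassettes are in the tote. Next is bar_c.

Emit:
{"api": "servo_tool", "payload": {
  "plan": [
    {"xyz": [0, 0, -1], "twist": [0, 0, 0], "jaw": 0.25},
    {"xyz": [0, 0, -5], "twist": [0, 0, 0], "jaw": 0.25},
    {"xyz": [0, 0, -9], "twist": [0, 0, 0], "jaw": 0.25},
    {"xyz": [0, 0, -13], "twist": [0, 0, 0], "jaw": 0.25},
    {"xyz": [3, -0.3, -14], "twist": [0, 0, -7], "jaw": 0.25},
    {"xyz": [6, -0.6, -14], "twist": [0, 0, -14], "jaw": 0.25},
    {"xyz": [9, -0.9, -14], "twist": [0, 0, -21], "jaw": 0.25},
    {"xyz": [12, -1.2, -14], "twist": [0, 0, -28], "jaw": 0.25},
    {"xyz": [14, -1.4, -14], "twist": [0, 0, -35], "jaw": 0.25},
    {"xyz": [15.2, -1.4, -14], "twist": [0, 0, -42], "jaw": 0.25}
  ]
}}

```text
time_s: 25.75
tool_pos: [0.4674, -0.0866, 0.3771]
tool_rot: [-180.0, 0.1, 132.3]
force: [1.0, -0.5, 0.6]
grip_width: 0.0653
grasp_force: 0.0
```

Emit:
{"api": "servo_tool", "payload": {
  "plan": [
    {"xyz": [0, 0, 0], "twist": [0, 0, -7], "jaw": 0.25},
    {"xyz": [0, 0, 0], "twist": [0, 0, -14], "jaw": 0.25},
    {"xyz": [0, 0, 0], "twist": [0, 0, -21], "jaw": 0.25},
    {"xyz": [0, 0, 0], "twist": [0, 0, -28], "jaw": 0.25},
    {"xyz": [0, 0, 0], "twist": [0, 0, -35], "jaw": 0.25},
    {"xyz": [0, 0, 0], "twist": [0, 0, -41.5], "jaw": 0.25},
    {"xyz": [0, 0, 0], "twist": [0, 0, -41.5], "jaw": 0.25},
    {"xyz": [0, 0, 0], "twist": [0, 0, -41.5], "jaw": 0.25},
    {"xyz": [0, 0, 0], "twist": [0, 0, -41.5], "jaw": 0.25}
  ]
}}

```text
time_s: 26.5
tool_pos: [0.4677, -0.0899, 0.3766]
tool_rot: [-180.0, 0.0, 173.1]
force: [0.4, 0.0, 0.1]
grip_width: 0.0653
grasp_force: 0.0
```

```bash
python3 - <<'E'
from h import *
c=cam("top","t2");o=env.get_obs();print(o["time_s"],o["tool_pos"],o["tool_rot"],o["qpos"])
for b in blobs(c,(0,0,170),(179,60,255),.095,20,(330,180,445,280),100): print(*b)
for b in blobs(c,(14,100,100),(24,255,255),.02,100,(215,180,330,280)): print(*b)
c=cam("wrist","w3")
for b in blobs(c,(14,100,100),(24,255,255),.02,200): print(*b)
E
```

```text
26.55 [ 0.46773003 -0.08989288  0.37650341] [-1.79986667e+02  1.51156089e-02  1.73132297e+02] [ 53.74027737  -0.42389127 -45.30667366 107.80517284  -0.3024543
  72.4777122   91.65766651]
[409. 245.] [ 385.4 -343.6] [12. 29.] 90.6 50.5
[366. 244.] [ 388.  -241.4] [ 9.6 26.6] 90.6 44.0
[409. 205.] [ 482.  -344.7] [12.2 29.2] 90.5 55.5
[367. 204.] [ 483.5 -243. ] [12.2 29.2] 90.5 57.5
[266. 223.] [442.    5.5] [24.6 52. ] 171.3 139.0
[233. 207.] [480.   91.3] [25.7 70.1] 175.5 234.5
[376. 317.] [651.5  16.9] [ 22.9 443.3] 83.1 3821.5
[409. 273.] [593.8  57.2] [26.9 74. ] 3.9 554.5
[152. 273.] [ 554.9 -265.2] [27.1 74.1] 162.1 549.0
[426. 173.] [473.1  75.9] [30.  71.2] 156.6 365.0
[358. 170.] [461.5  -0.8] [27.5 93.8] 173.4 213.5
[251.  52.] [ 311.8 -109.8] [47.1 51. ] 130.9 214.0
```

View pics/w3.png

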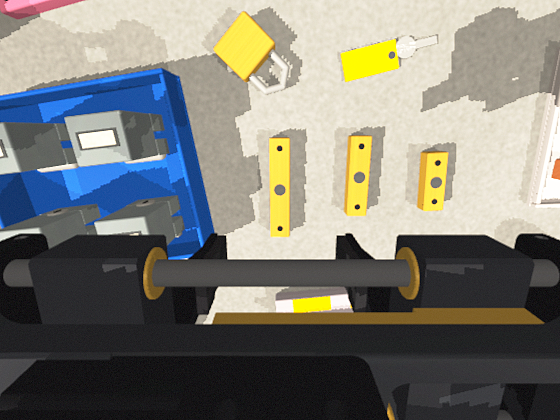

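View pics/t2.png

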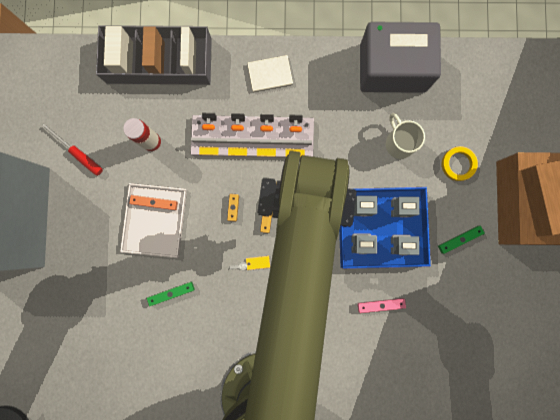

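All four cassettes stand upright in the tote, with labels at (367,204), (409,205), (366,244) and (409,245). In the wrist view bar_c is at (280,187), nearly vertical between the fingers. Refining its pose.

```bash
python3 - <<'E'
from h import *
c=cam("wrist")
for b in blobs(c,(14,100,100),(34,255,255),.02,200,(255,125,310,250)): print(*b)
E
```

```text
[279. 186.] [465.1 -92.9] [ 23.4 118.6] 173.5 1909.5
```

Emit:
{"api": "servo_tool", "payload": {
  "plan": [
    {"xyz": [0.15, -0.2, 4], "twist": [0, 0, 0], "jaw": 0.3},
    {"xyz": [0.15, -0.2, 8], "twist": [0, 0, 0], "jaw": 0.3},
    {"xyz": [0.15, -0.2, 12], "twist": [0, 0, 0], "jaw": 0.3},
    {"xyz": [0.15, -0.2, 16], "twist": [0, 0, 0], "jaw": 0.35},
    {"xyz": [0.15, -0.2, 18], "twist": [0, 0, 0], "jaw": 0.4},
    {"xyz": [0.15, -0.2, 18.6], "twist": [0, 0, 0], "jaw": 0.4},
    {"xyz": [0.15, -0.2, 18.6], "twist": [0, 0, 0], "jaw": 0.4},
    {"xyz": [0.15, -0.2, 18.6], "twist": [0, 0, 0], "jaw": 0.4},
    {"xyz": [0.15, -0.2, 18.6], "twist": [0, 0, 0], "jaw": 0.4}
  ]
}}

```text
time_s: 27.4
tool_pos: [0.4672, -0.092, 0.1921]
tool_rot: [-179.9, 0.2, 173.2]
force: [0.5, -0.6, 0.2]
grip_width: 0.0524
grasp_force: 0.0
```

Emit:
{"api": "servo_tool", "payload": {
  "plan": [
    {"xyz": [0, 0, 0.5], "twist": [0, 0, 0], "jaw": 0.4},
    {"xyz": [0, 0, 0.5], "twist": [0, 0, 0], "jaw": 0.4},
    {"xyz": [0, 0, 0.5], "twist": [0, 0, 0], "jaw": 1},
    {"xyz": [0, 0, 0.5], "twist": [0, 0, 0], "jaw": 1},
    {"xyz": [0, 0, 0.5], "twist": [0, 0, 0], "jaw": 1},
    {"xyz": [0, 0, 0.5], "twist": [0, 0, 0], "jaw": 1},
    {"xyz": [0, 0, 0.5], "twist": [0, 0, 0], "jaw": 1},
    {"xyz": [0, 0, 0.5], "twist": [0, 0, 0], "jaw": 1},
    {"xyz": [0, 0, 0.5], "twist": [0, 0, 0], "jaw": 1},
    {"xyz": [0, 0, 0.5], "twist": [0, 0, 0], "jaw": 1}
  ]
}}

```text
time_s: 28.23
tool_pos: [0.466, -0.0918, 0.1853]
tool_rot: [-180.0, -0.0, 173.3]
force: [-0.6, -0.8, 1.3]
grip_width: 0.0238
grasp_force: 45.0
```

Emit:
{"api": "servo_tool", "payload": {
  "plan": [
    {"xyz": [0, 0, 0], "twist": [0, 0, 0], "jaw": 1},
    {"xyz": [0, 0, 0], "twist": [0, 0, 0], "jaw": 1}
  ]
}}

```text
time_s: 28.4
tool_pos: [0.466, -0.0918, 0.1853]
tool_rot: [-180.0, -0.0, 173.3]
force: [-0.5, 0.3, 2.1]
grip_width: 0.0234
grasp_force: 45.0
```

Emit:
{"api": "servo_tool", "payload": {
  "plan": [
    {"xyz": [0, 0, -3], "twist": [0, 0, 0], "jaw": 1},
    {"xyz": [0, 0, -7], "twist": [0, 0, 0], "jaw": 1},
    {"xyz": [0, 0, -11], "twist": [0, 0, 0], "jaw": 1},
    {"xyz": [0, 0, -14], "twist": [0, 0, 0], "jaw": 1},
    {"xyz": [1, 3.6, -15], "twist": [0, 0, 6.5], "jaw": 1},
    {"xyz": [2, 7.2, -15], "twist": [0, 0, 13], "jaw": 1},
    {"xyz": [3, 10.8, -15], "twist": [0, 0, 19.5], "jaw": 1},
    {"xyz": [4, 14.4, -15], "twist": [0, 0, 26], "jaw": 1},
    {"xyz": [5, 18, -15], "twist": [0, 0, 32.5], "jaw": 1},
    {"xyz": [6, 21.6, -15], "twist": [0, 0, 39], "jaw": 1}
  ]
}}

```text
time_s: 29.23
tool_pos: [0.4319, 0.1258, 0.335]
tool_rot: [-179.9, 0.1, 135.0]
force: [2.2, 1.1, -1.0]
grip_width: 0.0234
grasp_force: 45.0
```

Emit:
{"api": "servo_tool", "payload": {
  "plan": [
    {"xyz": [2.8, 2.05, 0], "twist": [0, 0, 6.3], "jaw": 1},
    {"xyz": [5.6, 4.1, 0], "twist": [0, 0, 12.6], "jaw": 1},
    {"xyz": [8.4, 6.15, 0], "twist": [0, 0, 18.9], "jaw": 1},
    {"xyz": [11.2, 8.2, 0], "twist": [0, 0, 25.2], "jaw": 1},
    {"xyz": [14.05, 10.25, 0], "twist": [0, 0, 31.5], "jaw": 1},
    {"xyz": [14.05, 10.25, 0], "twist": [0, 0, 37.8], "jaw": 1},
    {"xyz": [14.05, 10.25, 0], "twist": [0, 0, 44], "jaw": 1},
    {"xyz": [14.05, 10.25, 0], "twist": [0, 0, 49.8], "jaw": 1},
    {"xyz": [14.05, 10.25, 0], "twist": [0, 0, 49.8], "jaw": 1},
    {"xyz": [14.05, 10.25, 0], "twist": [0, 0, 49.8], "jaw": 1}
  ]
}}

```text
time_s: 30.07
tool_pos: [0.4048, 0.2956, 0.3347]
tool_rot: [-180.0, 0.0, 85.5]
force: [0.2, 0.2, -1.6]
grip_width: 0.0238
grasp_force: 45.0
```

```bash
python3 - <<'E'
from h import *
c=cam("wrist","w4");c=cam("wrist","w4");o=env.get_obs();print(o["time_s"],o["tool_pos"],o["tool_rot"],o["grip_width"],o["qpos"])
np.savez("w4.npz",**c)
E
```

```text
30.1667 [0.40499861 0.29534083 0.33484415] [-1.79973482e+02  3.89002447e-02  8.56310405e+01] 0.02352306038029457 [ 21.82027405  10.14894302 -65.34752703 107.39106936   9.90625727
  68.67909972 -51.19275122]
```

View pics/w4.png

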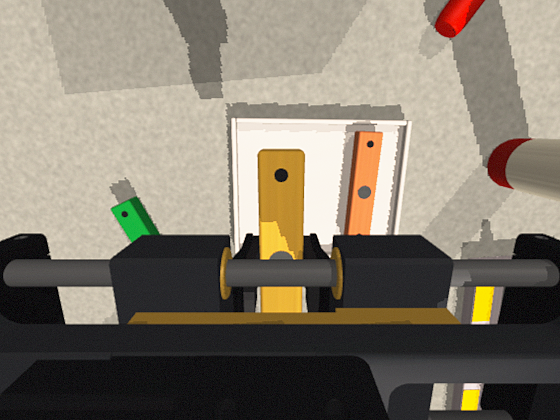

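Wrist view: the held bar is aligned with the tray. The tray's far rim corners are at (232,118) and (411,122), and the worn bar is at (364,190). Computing the tray frame from these.

```bash
python3 - <<'E'
from h import *
c=dict(np.load("w4.npz"))
a,b=ray(c,[(232,118),(411,122)],.015)*1000
print(a,b,np.linalg.norm(b-a)); u=(b-a)/np.linalg.norm(b-a); print("tray yaw",np.degrees(np.arctan2(u[1],u[0])))
v=np.array([-u[1],u[0]]); ctr=(a+b)/2-75*v; print("centre",ctr)
ctr2=np.array([445.4,297.6])
for C in (ctr,ctr2,(ctr+ctr2)/2): print(C-38*u)
for q in blobs(c,(3,120,120),(12,255,255),.025,200,(330,120,395,245)): print(*q)
# left rim edge direction
m=cv2.inRange(c["hsv"],np.array((0,0,225)),np.array((179,40,255)))
for r in (150,200,230): print(r,np.where(m[r,215:250])[0][:3]+215,np.where(m[r,370:425])[0][-3:]+370)
E
```

```text
[363.00100521 378.6896805 ] [539.29518059 361.28751991] 177.15098493709039
tray yaw -5.637456387446097
centre [443.78058069 295.35134568]
[405.96437173 299.08421853]
[407.58379104 301.33287285]
[406.77408138 300.20854569]
150 [232 233 234] [406 407 408]
200 [234 235 236] [400 401 402]
230 [235 236 237] [396 397 398]
```

Emit:
{"api": "servo_tool", "payload": {
  "plan": [
    {"xyz": [0.5, 0.15, 3], "twist": [0, 0, 1.2], "jaw": 1},
    {"xyz": [0.5, 0.15, 6.5], "twist": [0, 0, 1.2], "jaw": 1},
    {"xyz": [0.5, 0.15, 9.5], "twist": [0, 0, 1.2], "jaw": 1},
    {"xyz": [0.5, 0.15, 11], "twist": [0, 0, 1.2], "jaw": 1},
    {"xyz": [0.5, 0.15, 12], "twist": [0, 0, 1.2], "jaw": 1},
    {"xyz": [0.5, 0.15, 12], "twist": [0, 0, 1.2], "jaw": 1},
    {"xyz": [0.5, 0.15, 12], "twist": [0, 0, 1.2], "jaw": 1},
    {"xyz": [0.5, 0.15, 12], "twist": [0, 0, 1.2], "jaw": 1}
  ]
}}

```text
time_s: 30.83
tool_pos: [0.4077, 0.3008, 0.2165]
tool_rot: [179.9, -0.1, 84.3]
force: [0.2, 0.1, -2.0]
grip_width: 0.0237
grasp_force: 45.0
```

Emit:
{"api": "servo_tool", "payload": {
  "plan": [
    {"xyz": [0, 0, 1], "twist": [0, 0, 0], "jaw": 1},
    {"xyz": [0, 0, 1.8], "twist": [0, 0, 0], "jaw": 1},
    {"xyz": [0, 0, 2.3], "twist": [0, 0, 0], "jaw": 1},
    {"xyz": [0, 0, 2.5], "twist": [0, 0, 0], "jaw": 1},
    {"xyz": [0, 0, 2.5], "twist": [0, 0, 0], "jaw": 1},
    {"xyz": [0, 0, 2.5], "twist": [0, 0, 0], "jaw": 1}
  ]
}}

```text
time_s: 31.33
tool_pos: [0.407, 0.3002, 0.1903]
tool_rot: [-180.0, 0.1, 84.3]
force: [-1.6, -2.6, 4.4]
grip_width: 0.0237
grasp_force: 45.0
```

```bash
python3 - <<'E'
from h import *
c=cam("wrist","w5");o=env.get_obs();print(o["time_s"],o["tool_pos"],o["tool_rot"],o["force"])
E
```

```text
31.3833 [0.40700184 0.30015467 0.19029604] [-1.79984078e+02  8.45318886e-02  8.43061691e+01] [-2.07909026 -2.61541127  5.07160719]
```

View pics/w5.png

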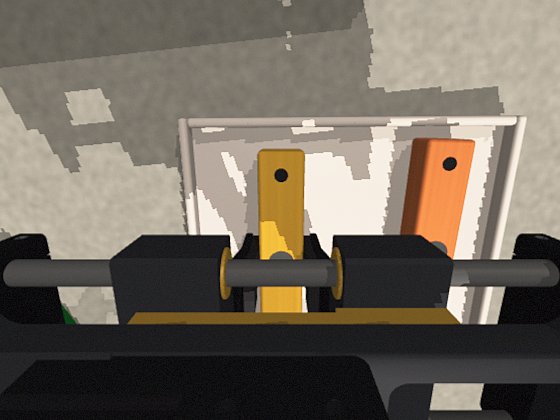

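Wrist view: the bar touches the tray floor with its end at (281,150), about 10 mm from the far wall and clear of the worn bar at (437,195). Releasing.

Emit:
{"api": "servo_tool", "payload": {
  "plan": [
    {"xyz": [0, 0, 0], "twist": [0, 0, 0], "jaw": 0.57},
    {"xyz": [0, 0, 0], "twist": [0, 0, 0], "jaw": 0.57},
    {"xyz": [0, 0, 0], "twist": [0, 0, 0], "jaw": 0.57},
    {"xyz": [0, 0, 0], "twist": [0, 0, 0], "jaw": 0.57},
    {"xyz": [0, 0, 0], "twist": [0, 0, 0], "jaw": 0.57},
    {"xyz": [0, 0, -1], "twist": [0, 0, 0], "jaw": 0.57},
    {"xyz": [0, 0, -3], "twist": [0, 0, 0], "jaw": 0.57},
    {"xyz": [0, 0, -7], "twist": [0, 0, 0], "jaw": 0.57},
    {"xyz": [0, 0, -11], "twist": [0, 0, 0], "jaw": 0.57},
    {"xyz": [0, 0, -15], "twist": [0, 0, 0], "jaw": 0.57}
  ]
}}

```text
time_s: 32.22
tool_pos: [0.4064, 0.3007, 0.3421]
tool_rot: [-179.9, 0.0, 84.4]
force: [0.7, -0.4, 0.5]
grip_width: 0.0373
grasp_force: 0.0
```

Emit:
{"api": "servo_tool", "payload": {
  "plan": [
    {"xyz": [-3.5, 0, 0], "twist": [0, 0, 0], "jaw": 0.57},
    {"xyz": [-7, 0, 0], "twist": [0, 0, 0], "jaw": 0.57},
    {"xyz": [-10.5, 0, 0], "twist": [0, 0, 0], "jaw": 0.57},
    {"xyz": [-14, 0, 0], "twist": [0, 0, 0], "jaw": 0.57},
    {"xyz": [-17.5, 1, 0], "twist": [0, 0, 0], "jaw": 0.57},
    {"xyz": [-21, 2, 0], "twist": [0, 0, 0], "jaw": 0.57},
    {"xyz": [-23, 3, 0], "twist": [0, 0, 0], "jaw": 0.57},
    {"xyz": [-23, 3, 0], "twist": [0, 0, 0], "jaw": 0.57},
    {"xyz": [-23, 3, 0], "twist": [0, 0, 0], "jaw": 0.57}
  ]
}}

```text
time_s: 32.97
tool_pos: [0.4142, 0.0679, 0.3406]
tool_rot: [180.0, -0.0, 84.2]
force: [-1.0, 1.0, -0.5]
grip_width: 0.0374
grasp_force: 0.0
```

```bash
python3 - <<'E'
from h import *
c=cam("top","t3");o=env.get_obs();print(o["time_s"],o["tool_pos"],o["force"])
for b in blobs(c,(14,100,100),(24,255,255),.025,100,(115,180,330,270)): print(*b)
for b in blobs(c,(3,120,120),(13,255,255),.025,100,(115,180,190,260)): print(*b)
E
```

```text
33.0167 [0.4140234  0.06917008 0.34053877] [0.00866461 0.34962567 0.1204884 ]
[150. 234.] [408.2 301.6] [ 23.1 117. ] 84.4 344.5
[267. 214.] [463.4   2.8] [24.5 95.2] 173.1 308.0
[152. 202.] [490.6 300.6] [ 22.6 114.5] 82.6 332.5
```

View pics/t3.png

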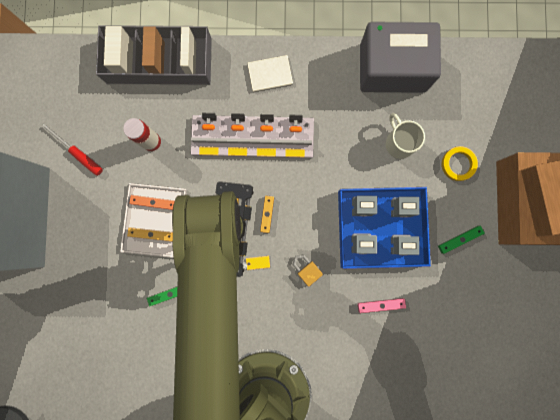

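The top view shows bar_c flat in the tray at about (150,234), beside the undisturbed worn bar at (152,202). The four cassettes are upright in the tote, the rail is empty, and the mug and can have not moved. Handing in.

```bash
python3 -c "
from cell import env
print(env.sign_off())"
```

```text
the job is handed in; nothing more can be done
None
```

The job is handed in: all four cassettes stand upright on the tote floor, and the 120 mm bar (bar_c) lies flat in the kit tray beside the worn bar, with everything else left alone; the hand-in returned no verdict.

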